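Clamp the glued terrace model with the press's outer ring

TASK

The roof of the timber terrace model has just been glued. Slide the model along its guide rails in the bench press until its end is fully home against the blue fence, then turn the black outer ring clockwise until the press's pad bears down on the roof with about 10 N (a kilogram's weight; never 20 N, which crushes it), and let go. The orange inner knob holds a setting: leave it exactly as it is, and leave the other things on the bench where they are.

Things in the scene. Friction and masses are not known exactly. Their poses are not given: they have to be found in the camera images.
- bed: grey base plate of the bench press, fixed, 280 x 110 mm, upper face 14 mm above the bench. Origin: on the bench surface under the ring's axis; x runs along the guide rails from the open front end towards the fence and column, z up. Plate x = -160 to 120 mm. Two aluminium rails 10 mm high, 48 mm apart inside, 6 mm thick, x = -130 to 50 mm.
- fence (a point): centre of the foot of the blue fence's front face, on the bed's upper face, 55 mm beyond the bed's origin along its x. The fence is 60 mm wide and 30 mm high above the bed.
- press: fixed upper part of the press, axes parallel to the bed's; origin on the ring's axis, 0 to 4 mm above the bed's. Grey column behind the fence (x = 70 to 110 mm) with a blue head, 60 mm wide (y), reaching forward to x = -34 mm, 98 to 130 mm above this origin. Carries ring, knob and, under the head on the ring's axis, the ram with the pad.
- pad_hang (a point): point on the head's underside, on the ring's axis, fixed to the head (it does not move with the pad). The pad hangs below it: a black rubber disc of 28 mm diameter with a red collar on a steel ram. The pad starts some 5 to 18 mm above the roof; this gap differs every time and is not measured.
- ring_top (a point): centre of the upper face of the black outer ring, on its vertical axis. Fluted cylinder, 54 mm diameter, 22 mm high, its lower edge 3 mm above the head's flat top. Clockwise from above lowers the pad, 12 mm per rad; at least 1.9 rad are left. It turns against about 0.25 N m of friction and stays where it is left.
- ring_axis (a point): point on the ring's axis, level with the ring's lower edge. What the hand feels: once the pad touches the roof, its spring cushion adds 2.5 N of pad force per mm of feed (30 N per rad of ring), and turns the ring back with 0.012 N m for each N of pad force. Friction (0.25 N m either way) comes on top while turning, and a hand standing still may feel any part of it.
- fine_mark (a point): rim end of the white line on top of the orange inner knob, 12 mm from the axis. The knob is 26 mm in diameter, stands on the same axis above the ring, from 1 to 23 mm above the ring's upper face, and turns very easily. It must stay put (within 2 mm at this point).
- terrace: the glued model: pale timber row of houses with a flat white roof, 150 mm long (its x), 44 mm wide, 44 mm high, about 160 g. Origin: centre of its underside. It lies on the bed between the rails (2 mm play a side), x along the bed's x, 25 to 50 mm short of the fence. Home, its origin is at x = -20 mm in the bed's frame and its front end (to push) at -95 mm.
- glue: white glue bottle with an orange cap, 38 mm diameter, 105 mm high, beside the press; origin at its foot. To be left alone.
- knife: yellow craft knife lying on the bench on the other side of the press, 150 x 20 x 12 mm; origin at its underside. To be left alone.
- tree_a: white model tree (disc on a stem), 49 mm high; origin at its foot. To be left alone.
- cottage: small timber model house 70 x 50 x 55 mm; origin at its underside. To be left alone.
- weight: brass weight, 44 mm diameter, 54 mm high; origin at its foot. To be left alone.
Things that resemble listed ones, but are neither listed nor needed, are in the scene too. Leave any green look-alike of the press alone. Leave any red look-alike of the terrace alone.

How it is judged:
By the outcome, as a careful person would: the job done as asked, in the order asked, and still so for the second after the job is handed in, with the robot touching nothing.
It also fails if it takes over 67 s, if anything falls off the work surface, if the arm or the gripper's body presses on something with over 40 N, if the wrist force passes 120 N, or if a joint passes its speed limit or range.

ROBOT

A 7-joint arm with a two-finger parallel gripper is mounted at the origin on the work surface. World frame = base frame: x ahead of the robot, y to its left, z up, the work surface at z = 0. Lengths are in m, angles in rad, forces in N, time in s.
With the tool pointing down it reaches from about 0.425 to 0.825 m from the base axis. Payload 3.6 kg.
Tool frame: the origin (TCP) lies at the very end of the fingers, on their centre line; the grasp point (between the pads) lies 19 mm behind it; z points along the fingers, y is the line along which they close (so a half turn about z gives the same grasp; the last joint's range is limited). The gripper opens to 85 mm and grips with 20 to 120 N. Pads are 22 mm wide; open, the fingers measure 114 mm over their backs; the gripper's body (76 mm by 85 mm) begins 54 mm behind the grasp point. The pads swing forward as they close: fully open they stand 13 mm farther back than shut.
Start: joints at [1.246, 0.615, -0.013, 1.423, 0.008, 1.103, -0.04], TCP at [0.191, -0.621, 0.231] pointing down, gripper open.
Joint ranges: [-3.12, 3.12], [-0.3, 2.06], [-1.34, 1.32], [0.26, 2.42], [-1.36, 4.5], [0.01, 1.98], [-2.84, 2.84]. Speed limits (rad/s): [2.79, 2.79, 3.14, 3.14, 3.14, 3.14, 3.14].

INTERFACE

Orientations are given as [roll, pitch, yaw] about the fixed x, y, z axes, in that order (R = Rz(yaw) Ry(pitch) Rx(roll)).
In Python, from cell import monitor, vision, env gives the robot as it stands.
- The arm moves only by the shell command python3 -m pendant 'ROWS' [FORCE]. ROWS is JSON, a list of rows, each an object of numbers: "x", "y", "z": the shift along the tool's x, y, z in units of 40 mm (1.0 is 40 mm); "spin": the turn about the tool's z in units of 5 degrees (1.0 is 5 degrees); "claw": the finger opening in mm, from 0 to 85.4. A call has 1 to 10 rows; each row shifts and turns the commanded pose from where the row before left it, along the tool's axes as they then stand; what a row does not reach is not made up. A row lasts 1/12 s, in which the tool goes at most 41.7 mm and 7.16 degrees, less where a joint would pass 70% of its speed; a pose out of reach is approached as far as the arm can. A call is refused whole if a number of a shift passes 1 or a number of a turn 1, either way. A call with a gripper value outside its range is refused whole. The fingers move at their own pace and stop on an object; FORCE is the grip in N (left out, the last holds). Time passes only in rows, so rows that do not move let the fingers close. It gives the time, the measured TCP pose, the force, the opening and the grip force at its end, in the units of the state.
- monitor.get_obs(): the state, without advancing time (a new reading comes with each control period).
- vision.snapshot(name): name is "scene" or "top" or "wrist"; returns the picture (420x560x3 uint8, red, green, blue); there is no depth.
- vision.camera_model(name): a dict with "intrinsics" (3x3 intrinsics, pixels), "k1" (the pictures are not rectified: a ray, as slopes to the right and down, at radius r is drawn at 1 + k1 r^2 times it, then the intrinsics apply), "pose" (4x4, takes a point from camera to world coordinates). Camera axes: x right, y down, z forward; pixel columns grow to the right and rows downward; lengths in m; the calibration is good to about 2 mm. A picture is of the moment at which its call begins: read the wrist's pose just before it. camera_model takes no time and is no camera call; for the wrist camera it gives the pose at the moment of the call.
- env.finish_job(): hands the job in; it is judged then, once.
The state is a dict: "time": time; "q": joint angles; "qvel": joint speeds; "joint_torque": joint torques, N m; "ee_pos": TCP position; "tcp_rot": TCP orientation; "wrist_force": force on the tool from outside, world axes, zero at the start; "wrist_torque": the same for the moment, N m; "finger_gap": finger opening in m; "grip_force": force on a finger pad.
Only numpy, scipy, OpenCV 4.12 (cv2) and the standard library are available. Lean on these libraries where they do the work, as an engineer would, in place of code of your own. Each camera call takes 0.05 s, during which the arm holds its last target. There are 200 camera calls.

## Working session

There is one attempt and no reset: what is moved stays moved. The work goes in short steps, Python scripts to look and compute and a shell command to move; the robot and the scene stay as the last step left them, time stands still between calls to the robot, and variables do not carry over. Pictures are saved under pics/ and viewed, at most 10 in all, crops included, and the job is handed in when it is done.

```bash
ls; mkdir -p pics; python3 - <<'E'
from cell import monitor, vision, env
import cv2,numpy as np
o=monitor.get_obs()
print({k:np.round(v,3).tolist() for k,v in o.items()})
for n in ("scene","top"):
    im=vision.snapshot(n); cv2.imwrite(f"pics/{n}0.png",im[:,:,::-1])
    c=vision.camera_model(n); print(n,np.round(c["intrinsics"],1).tolist(),c["k1"],np.round(c["pose"],3).tolist())
E
```

```text
pics
{'time': 0.0, 'q': [1.245, 0.616, -0.013, 1.425, 0.008, 1.103, -0.04], 'qvel': [-0.001, 0.0, -0.001, 0.0, 0.0, -0.001, 0.002], 'joint_torque': [0.0, -46.921, 0.259, -17.103, 0.01, 0.01, 0.0], 'ee_pos': [0.191, -0.62, 0.23], 'tcp_rot': [-3.139, 0.0, 0.299], 'wrist_force': [-0.099, -0.983, 0.404], 'wrist_torque': [0.02, -0.011, -0.014], 'grip_force': 0.0, 'finger_gap': 0.085}
scene [[484.4, 0.0, 290.5], [0.0, 484.4, 204.0], [0.0, 0.0, 1.0]] -0.002367509212873424 [[0.576, 0.7, -0.422, 1.055], [0.818, -0.502, 0.282, -0.341], [-0.014, -0.508, -0.861, 1.177], [0.0, 0.0, 0.0, 1.0]]
top [[424.2, 0.0, 282.7], [0.0, 424.2, 212.7], [0.0, 0.0, 1.0]] -0.060463207034290756 [[0.027, -0.992, 0.127, 0.405], [-0.999, -0.023, 0.029, -0.006], [-0.026, -0.128, -0.991, 1.274], [0.0, 0.0, 0.0, 1.0]]
```

View pics/scene0.png

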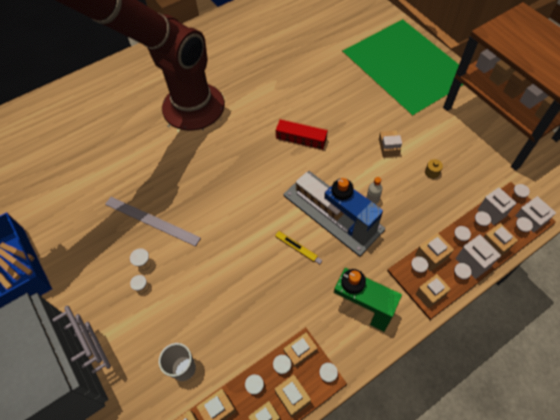

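View pics/top0.png

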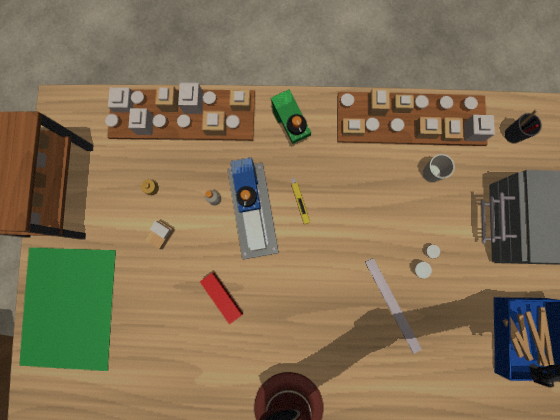

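```bash
cat > h.py <<'E'
import cv2,numpy as np
from cell import monitor, vision, env
def ray(c,uv):
    K=np.array(c["intrinsics"]);T=np.array(c["pose"]);d=(np.asarray(uv,float)-K[:2,2])/K[[0,1],[0,1]]
    s=d.copy()
    for _ in range(20): s=d/(1+c["k1"]*(s@s))
    return T[:3,3],T[:3,:3]@np.r_[s,1]
def onz(c,uv,z):
    o,d=ray(c,uv); return o+d*(z-o[2])/d[2]
def tri(c1,a,c2,b):
    o1,d1=ray(c1,a);o2,d2=ray(c2,b)
    s=np.linalg.lstsq(np.c_[d1,-d2],o2-o1,rcond=None)[0]
    p,q=o1+d1*s[0],o2+d2*s[1]; return (p+q)/2,np.linalg.norm(p-q)
def proj(c,p):
    K=np.array(c["intrinsics"]);T=np.array(c["pose"]);q=T[:3,:3].T@(np.asarray(p)-T[:3,3]);s=q[:2]/q[2]
    return s*(1+c["k1"]*(s@s))*K[[0,1],[0,1]]+K[:2,2]
E
python3 - <<'E'
from h import *
a=cv2.imread("pics/top0.png")[145:270,200:310]; b=cv2.imread("pics/scene0.png")[165:260,275:395]
A=cv2.resize(a,None,fx=3.6,fy=3.6,interpolation=2); B=cv2.resize(b,None,fx=3.3,fy=3.3,interpolation=2)
o=np.zeros((600,800,3),np.uint8); o[:A.shape[0],:A.shape[1]]=A; o[:B.shape[0],400:400+B.shape[1]]=B
cv2.imwrite("pics/crop0.png",o)
for n in("top","scene"):
    im=cv2.imread(f"pics/{n}0.png");h=cv2.cvtColor(im,cv2.COLOR_BGR2HSV)
    for nm,lo,hi in(("orange",(5,170,120),(18,255,255)),("blue",(105,120,50),(125,255,255)),("yellow",(22,180,120),(32,255,255))):
        m=cv2.inRange(h,lo,hi);k,l,s,ce=cv2.connectedComponentsWithStats(m)
        print(n,nm,[(s[i].tolist(),ce[i].round(1).tolist()) for i in range(1,k) if s[i,4]>8 and 150<ce[i][0]<420 and 80<ce[i][1]<300])
E
```

```text
top orange [([292, 116, 9, 9, 57], [296.0, 119.8]), ([206, 191, 6, 6, 30], [208.4, 193.6]), ([241, 190, 9, 9, 56], [244.8, 193.5])]
top blue [([233, 161, 27, 51, 612], [245.9, 183.3])]
top yellow []
scene orange [([374, 177, 7, 6, 36], [377.3, 179.6]), ([338, 178, 11, 9, 69], [343.4, 182.3]), ([349, 271, 12, 11, 91], [354.8, 276.2])]
scene blue [([326, 187, 56, 40, 733], [357.1, 206.3]), ([349, 224, 6, 8, 27], [351.5, 227.9])]
scene yellow [([276, 231, 41, 30, 226], [296.8, 246.6])]
```

View pics/crop0.png

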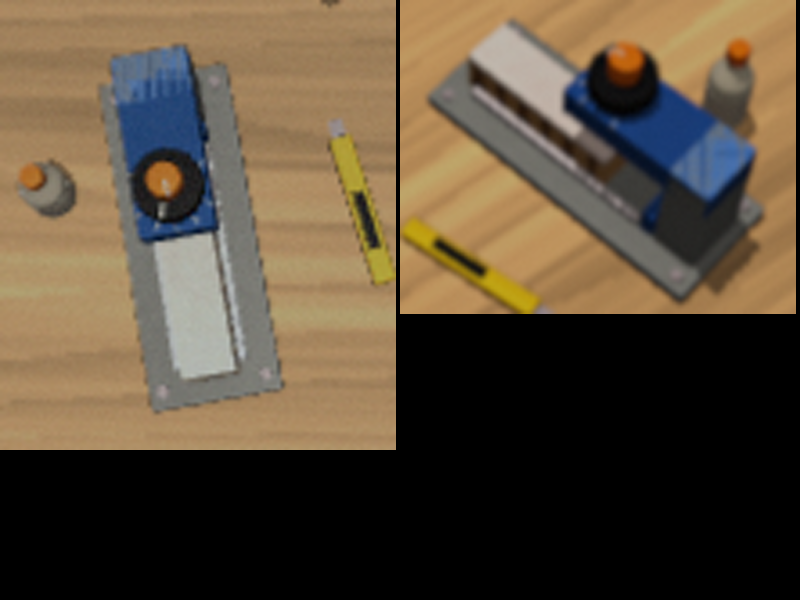

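```bash
python3 - <<'E'
from h import *
ct,cs=vision.camera_model("top"),vision.camera_model("scene")
T=lambda x,y:(200+x/3.6-.4,145+y/3.6-.4); S=lambda x,y:(275+(x-400)/3.3-.4,165+y/3.3-.4)
# bed corners at z=.014
for nm,p in dict(fl=(153,411),fr=(282,386),br=(227,64)).items(): print("top bed",nm,onz(ct,T(*p),.014).round(4))
for nm,p in dict(fr=(430,98),fl=(511,20),br=(683,299)).items(): print("scn bed",nm,onz(cs,S(*p),.014).round(4))
for p in((180,380),(237,370)): print("terr top",onz(ct,T(*p),.058).round(4))
for p in((471,55),(508,22)): print("terr scn",onz(cs,S(*p),.058).round(4))
print("knob",tri(ct,(244.8,193.5),cs,(343.4,182.3)))
print("glue",tri(ct,(208.4,193.6),cs,(377.3,179.6)))
print("ring by contour")
for n,c,box in(("top",ct,(225,180,270,212)),("scene",cs,(325,172,362,205))):
    im=cv2.imread(f"pics/{n}0.png");x0,y0,x1,y1=box
    m=((im.max(2)<60)|((im[:,:,2]>150)&(im[:,:,0]<90)))[y0:y1,x0:x1].astype(np.uint8)
    k,l,s,ce=cv2.connectedComponentsWithStats(m);i=1+s[1:,4].argmax();cc=cv2.findContours((l==i).astype(np.uint8),0,1)[0][0]
    (cx,cy),r=cv2.minEnclosingCircle(cc);print(n,cx+x0,cy+y0,r,onz(c,(cx+x0,cy+y0),.157))
E
```

```text
top bed fl [0.4255 0.1476 0.014 ]
top bed fr [0.4489 0.0419 0.014 ]
top bed br [0.7192 0.0961 0.014 ]
scn bed fr [0.448  0.0428 0.014 ]
scn bed fl [0.4233 0.1466 0.014 ]
scn bed br [0.7189 0.0992 0.014 ]
terr top [0.4499 0.1216 0.058 ]
terr top [0.4591 0.0764 0.058 ]
terr scn [0.4563 0.0802 0.058 ]
terr scn [0.4474 0.1249 0.058 ]
knob (array([0.59262129, 0.12617434, 0.18186968]), np.float64(0.0009815983281976164))
glue (array([0.60319352, 0.23821272, 0.10751879]), np.float64(3.2861651364354926e-05))
ring by contour
top 246.1363639831543 196.34090995788574 10.403258323669434 [0.5895278  0.12574145 0.157     ]
scene 342.5 190.0 11.236202239990234 [0.59746192 0.12141537 0.157     ]
```

```bash
python3 -m pendant '[{"spin":1,"claw":0},{"x":0.75,"y":-0.5},{"x":0.75,"y":-0.5},{"x":0.75,"y":-0.5},{"x":0.75,"y":-0.5},{"x":0.75,"y":-0.5},{"x":0.75,"y":-0.5},{"x":0.75,"y":-0.5},{"x":0.75,"y":-0.5},{"x":0.75,"y":-0.5}]' 40
```

```text
invalid input at $[0]: expected keys x, y, z, spin, claw
```

```bash
python3 -m pendant '[{"x":0,"y":0,"z":0,"spin":1,"claw":0},{"x":0.75,"y":-0.5,"z":0,"spin":0,"claw":0},{"x":0.75,"y":-0.5,"z":0,"spin":0,"claw":0},{"x":0.75,"y":-0.5,"z":0,"spin":0,"claw":0},{"x":0.75,"y":-0.5,"z":0,"spin":0,"claw":0},{"x":0.75,"y":-0.5,"z":0,"spin":0,"claw":0},{"x":0.75,"y":-0.5,"z":0,"spin":0,"claw":0},{"x":0.75,"y":-0.5,"z":0,"spin":0,"claw":0},{"x":0.75,"y":-0.5,"z":0,"spin":0,"claw":0},{"x":0.75,"y":-0.5,"z":0,"spin":0,"claw":0}]' 40
```

```text
time: 0.93
ee_pos: [0.4183, -0.3868, 0.231]
tcp_rot: [-3.141, 0.001, 0.212]
wrist_force: [0.5, -1.1, 0.4]
finger_gap: -0.0001
grip_force: 0.0
```

```bash
python3 -m pendant '[{"x":0.36,"y":-0.79,"z":0,"spin":0,"claw":0},{"x":0.36,"y":-0.79,"z":0,"spin":0,"claw":0},{"x":0.36,"y":-0.79,"z":0,"spin":0,"claw":0},{"x":0.36,"y":-0.79,"z":0,"spin":0,"claw":0},{"x":0.36,"y":-0.79,"z":0,"spin":0,"claw":0},{"x":0.36,"y":-0.79,"z":0,"spin":0,"claw":0},{"x":0.36,"y":-0.79,"z":0,"spin":0,"claw":0}]'
python3 -m pendant '[{"x":0.03,"y":-0.87,"z":0,"spin":0,"claw":0},{"x":0.03,"y":-0.87,"z":0,"spin":0,"claw":0},{"x":0.03,"y":-0.87,"z":0,"spin":0,"claw":0},{"x":0.03,"y":-0.87,"z":0,"spin":0,"claw":0},{"x":0.03,"y":-0.87,"z":0,"spin":0,"claw":0},{"x":0.03,"y":-0.87,"z":0,"spin":0,"claw":0},{"x":0.03,"y":-0.87,"z":0,"spin":0,"claw":0},{"x":0,"y":0,"z":0,"spin":0,"claw":0}]'
python3 - <<'E'
from h import *
c=vision.camera_model("wrist");im=vision.snapshot("wrist");cv2.imwrite("pics/w1.png",im[:,:,::-1])
import pickle;pickle.dump(c,open("w1.pkl","wb"));print(monitor.get_obs()["ee_pos"])
E
```

```text
time: 1.52
ee_pos: [0.4694, -0.1493, 0.2311]
tcp_rot: [-3.141, 0.001, 0.211]
wrist_force: [-0.0, -0.0, -0.0]
finger_gap: -0.0
grip_force: 0.0
time: 2.18
ee_pos: [0.4247, 0.0969, 0.2314]
tcp_rot: [-3.137, -0.0, 0.225]
wrist_force: [0.2, -0.3, 0.3]
finger_gap: 0.0003
grip_force: 0.0
[0.42556748 0.09297192 0.23127852]
```

View pics/w1.png

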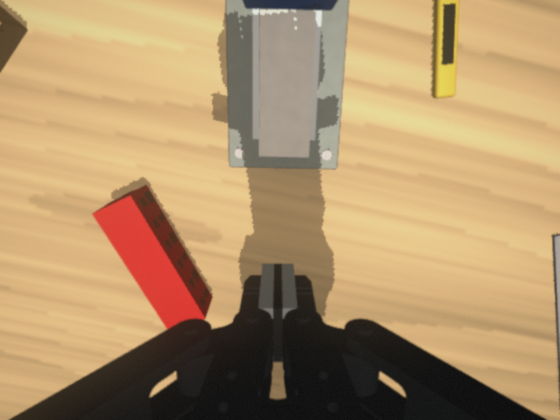

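```bash
python3 - <<'E'
from h import *
import pickle;c=pickle.load(open("w1.pkl","rb"))
O=np.array([.592,.1265])
P=[onz(c,p,z)[:2] for p,z in(((229,166),.014),((337,168),.014),((259,155),.058),((311,157),.058),((93,212),.044),((148,184),.044),((212,300),.044))]
d=P[1]-P[0];ang=np.arctan2(d[0],-d[1]);print("bed yaw from front edge",ang,np.linalg.norm(d))
for a in (.21,):
  u=np.array([np.cos(a),np.sin(a)]);v=np.array([-u[1],u[0]])
  for p in P: print(p.round(4),"bed",((p-O)@u).round(4),((p-O)@v).round(4))
E
```

```text
bed yaw from front edge 0.20684382840529184 0.10900101316461794
[0.4244 0.147 ] bed -0.1596 0.0549
[0.4468 0.0403] bed -0.16 -0.0541
[0.4494 0.119 ] bed -0.141 0.0223
[0.4579 0.0741] bed -0.1421 -0.0233
[0.3574 0.2643] bed -0.2007 0.1837
[0.3971 0.2154] bed -0.1721 0.1276
[0.2875 0.1357] bed -0.2959 0.0725
```

```bash
python3 -m pendant '[{"x":0,"y":0.05,"z":0.9,"spin":0,"claw":0},{"x":0,"y":0,"z":0.9,"spin":0,"claw":0},{"x":0,"y":0,"z":0.9,"spin":0,"claw":0},{"x":0,"y":0,"z":0.9,"spin":0,"claw":0},{"x":0,"y":0,"z":0.9,"spin":0,"claw":0},{"x":0,"y":0,"z":0.47,"spin":0,"claw":0},{"x":0,"y":0,"z":0,"spin":0,"claw":0},{"x":0,"y":0,"z":0,"spin":0,"claw":0}]'
```

```text
time: 2.9
ee_pos: [0.4268, 0.0858, 0.0319]
tcp_rot: [3.141, 0.003, 0.21]
wrist_force: [0.8, 0.5, 0.1]
finger_gap: 0.0001
grip_force: 0.0
```

```bash
python3 -m pendant '[{"x":0.1,"y":-0.1,"z":0,"spin":0,"claw":0},{"x":0.1,"y":0,"z":0,"spin":0,"claw":0},{"x":0.1,"y":0,"z":0,"spin":0,"claw":0},{"x":0.1,"y":0,"z":0,"spin":0,"claw":0},{"x":0.1,"y":0,"z":0,"spin":0,"claw":0},{"x":0.1,"y":0,"z":0,"spin":0,"claw":0},{"x":0.1,"y":0,"z":0,"spin":0,"claw":0},{"x":0.1,"y":0,"z":0,"spin":0,"claw":0},{"x":0.1,"y":0,"z":0,"spin":0,"claw":0},{"x":0.1,"y":0,"z":0,"spin":0,"claw":0}]'
python3 -m pendant '[{"x":0.1,"y":0,"z":0,"spin":0,"claw":0},{"x":0.1,"y":0,"z":0,"spin":0,"claw":0},{"x":0.1,"y":0,"z":0,"spin":0,"claw":0},{"x":0.06,"y":0,"z":0,"spin":0,"claw":0},{"x":0.04,"y":0,"z":0,"spin":0,"claw":0},{"x":0,"y":0,"z":0,"spin":0,"claw":0}]'
```

```text
time: 3.73
ee_pos: [0.4656, 0.0993, 0.0325]
tcp_rot: [-3.142, 0.0, 0.212]
wrist_force: [-0.9, -0.1, 1.8]
finger_gap: 0.0003
grip_force: 0.9
time: 4.23
ee_pos: [0.4818, 0.1028, 0.0325]
tcp_rot: [-3.141, -0.001, 0.212]
wrist_force: [0.1, 0.3, -0.4]
finger_gap: -0.0002
grip_force: 0.0
```

```bash
python3 -m pendant '[{"x":0.03,"y":0,"z":0,"spin":0,"claw":0},{"x":0.03,"y":0,"z":0,"spin":0,"claw":0},{"x":0.03,"y":0,"z":0,"spin":0,"claw":0},{"x":0.03,"y":0,"z":0,"spin":0,"claw":0},{"x":0,"y":0,"z":0,"spin":0,"claw":0}]'
python3 -m pendant '[{"x":0.02,"y":0,"z":0,"spin":0,"claw":0},{"x":0.02,"y":0,"z":0,"spin":0,"claw":0},{"x":0,"y":0,"z":0,"spin":0,"claw":0}]'
```

```text
time: 4.65
ee_pos: [0.4864, 0.1038, 0.0325]
tcp_rot: [-3.141, -0.001, 0.212]
wrist_force: [-0.2, -0.2, 1.0]
finger_gap: 0.0
grip_force: 0.2
time: 4.9
ee_pos: [0.487, 0.1039, 0.0325]
tcp_rot: [3.142, 0.001, 0.212]
wrist_force: [-1.3, 0.0, 1.7]
finger_gap: 0.0002
grip_force: 0.8
```

```bash
python3 -m pendant '[{"x":0.02,"y":0,"z":0,"spin":0,"claw":0},{"x":0.02,"y":0,"z":0,"spin":0,"claw":0},{"x":0,"y":0,"z":0,"spin":0,"claw":0}]'
python3 -m pendant '[{"x":0.02,"y":0,"z":0,"spin":0,"claw":0},{"x":0.02,"y":0,"z":0,"spin":0,"claw":0},{"x":0,"y":0,"z":0,"spin":0,"claw":0}]'
```

```text
time: 5.15
ee_pos: [0.487, 0.1039, 0.0324]
tcp_rot: [3.141, 0.004, 0.212]
wrist_force: [-5.3, -0.6, 3.9]
finger_gap: -0.0002
grip_force: 2.5
time: 5.4
ee_pos: [0.4869, 0.1038, 0.0322]
tcp_rot: [3.141, 0.007, 0.212]
wrist_force: [-7.1, -1.6, 5.2]
finger_gap: 0.0003
grip_force: 3.6
```

```bash
python3 -m pendant '[{"x":-0.4,"y":0,"z":0,"spin":0,"claw":0},{"x":-0.6,"y":0,"z":0,"spin":0,"claw":0},{"x":0,"y":0,"z":-0.9,"spin":0,"claw":0},{"x":0,"y":0,"z":-0.9,"spin":0,"claw":0},{"x":0,"y":0,"z":-0.9,"spin":0,"claw":40},{"x":0,"y":0,"z":-0.9,"spin":0,"claw":85},{"x":0,"y":0,"z":-0.9,"spin":0,"claw":85},{"x":0,"y":0,"z":-0.9,"spin":0,"claw":85},{"x":0,"y":0,"z":0,"spin":0,"claw":85}]'
python3 - <<'E'
from h import *
c=vision.camera_model("wrist");im=vision.snapshot("wrist")
import pickle;pickle.dump(c,open("w2.pkl","wb"));o=monitor.get_obs();print(o["ee_pos"],o["q"])
t=vision.snapshot("scene")[165:260,275:395,::-1]
cv2.imwrite("pics/w2.png",np.hstack([im[:,:,::-1][:, :],cv2.copyMakeBorder(cv2.resize(t,(240,190),interpolation=2),0,230,0,0,0)]))
E
```

```text
time: 6.15
ee_pos: [0.457, 0.0978, 0.2559]
tcp_rot: [-3.141, -0.019, 0.211]
wrist_force: [0.5, 0.8, -0.4]
finger_gap: 0.0604
grip_force: 0.0
[0.45522323 0.09720331 0.25281453] [-0.14538707  0.30340064 -0.14740676  1.90869959  0.05597129  0.91984011
 -1.67909938]
```

View pics/w2.png

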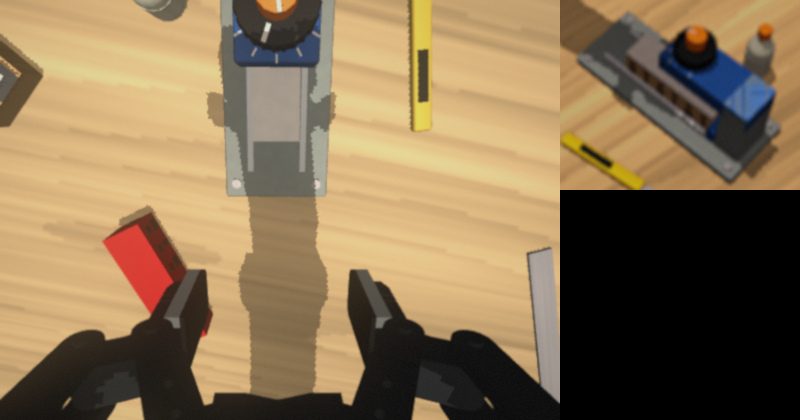

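```bash
python3 -m pendant '[{"x":0.5,"y":0,"z":-0.3,"spin":0,"claw":85},{"x":0.6,"y":0,"z":-0.3,"spin":0,"claw":85},{"x":0.4,"y":0,"z":0,"spin":0,"claw":85},{"x":0,"y":0,"z":0,"spin":0,"claw":85},{"x":0,"y":0,"z":0,"spin":0,"claw":85}]'
python3 - <<'E'
from h import *
import pickle
c=pickle.load(open("w2.pkl","rb"));O=np.array([.592,.1265]);u=np.array([np.cos(.21),np.sin(.21)]);v=np.array([-u[1],u[0]])
B=lambda p:(((p[:2]-O)@u).round(4),((p[:2]-O)@v).round(4))
for p,z in(((247,142),.058),((300,142),.058),((229,195),.014),((326,195),.014)): print("w2",B(onz(c,p,z)))
c=vision.camera_model("wrist");im=vision.snapshot("wrist")[:,:,::-1].copy();pickle.dump(c,open("w3.pkl","wb"));cv2.imwrite("pics/w3.png",im)
print(monitor.get_obs()["ee_pos"])
h=cv2.cvtColor(im,cv2.COLOR_BGR2HSV);m=cv2.inRange(h,(5,150,120),(18,255,255));m[260:]=0
m=cv2.morphologyEx(m,cv2.MORPH_CLOSE,np.ones((15,15)))
for cc in cv2.findContours(m,0,1)[0]:
    if cv2.contourArea(cc)>300:
        print(cv2.contourArea(cc),cv2.minEnclosingCircle(cc),B(onz(c,cv2.minEnclosingCircle(cc)[0],.180)))
E
```

```text
time: 6.67
ee_pos: [0.5097, 0.1087, 0.2706]
tcp_rot: [-3.141, 0.003, 0.212]
wrist_force: [-0.1, 0.3, -0.7]
finger_gap: 0.0848
grip_force: 0.0
w2 (np.float64(-0.0971), np.float64(0.0277))
w2 (np.float64(-0.097), np.float64(-0.022))
w2 (np.float64(-0.1595), np.float64(0.0525))
w2 (np.float64(-0.1593), np.float64(-0.0545))
[0.50892591 0.10853787 0.27075929]
1294.5 ((275.1709899902344, 87.46114349365234), 21.570768356323242) (np.float64(-0.0009), np.float64(0.0003))
486.5 ((140.95237731933594, 41.9523811340332), 14.933439254760742) (np.float64(0.0246), np.float64(0.0796))
```

View pics/w3.png

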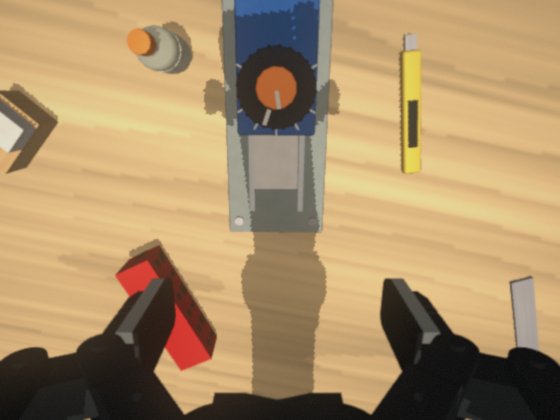

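```bash
python3 - <<'E'
from h import *
import pickle
O=np.array([.592,.1265]);u=np.array([np.cos(.21),np.sin(.21)]);v=np.array([-u[1],u[0]])
B=lambda p:(((p[:2]-O)@u).round(4),((p[:2]-O)@v).round(4))
for n,cols,tr,br in(("w2",(255,275,292),(130,155),(185,205)),("w3",(256,275,292),(178,200),(222,242))):
    c=pickle.load(open(n+".pkl","rb"));im=cv2.imread(f"pics/{n}.png").astype(float).sum(2)
    for x in cols:
        p=im[:,x-2:x+3].mean(1);g=np.abs(np.diff(p));
        def edge(a,b): w=g[a:b]; k=w.argmax();s=slice(max(k-1,0),k+2);return a+.5+(w[s]*np.arange(len(w))[s]).sum()/w[s].sum()
        e,f=edge(*tr),edge(*br);print(n,x,round(e,2),B(onz(c,(x,e),.058)),round(f,2),B(onz(c,(x,f),.014)))
im=vision.snapshot("scene")[165:260,275:395,::-1];cv2.imwrite("pics/s3.png",cv2.resize(im,None,fx=6,fy=6,interpolation=2))
E
```

```text
w2 255 140.8 (np.float64(-0.096), np.float64(0.0202)) 195.89 (np.float64(-0.1605), np.float64(0.0238))
w2 275 141.22 (np.float64(-0.0963), np.float64(0.0015)) 196.51 (np.float64(-0.1611), np.float64(0.0018))
w2 292 141.2 (np.float64(-0.0963), np.float64(-0.0145)) 196.49 (np.float64(-0.1611), np.float64(-0.017))
w3 256 188.5 (np.float64(-0.0962), np.float64(0.0205)) 231.55 (np.float64(-0.1602), np.float64(0.024))
w3 275 188.54 (np.float64(-0.0962), np.float64(0.0012)) 231.55 (np.float64(-0.1602), np.float64(0.0015))
w3 292 188.53 (np.float64(-0.0962), np.float64(-0.0161)) 231.9 (np.float64(-0.1606), np.float64(-0.0187))
```

View pics/s3.png

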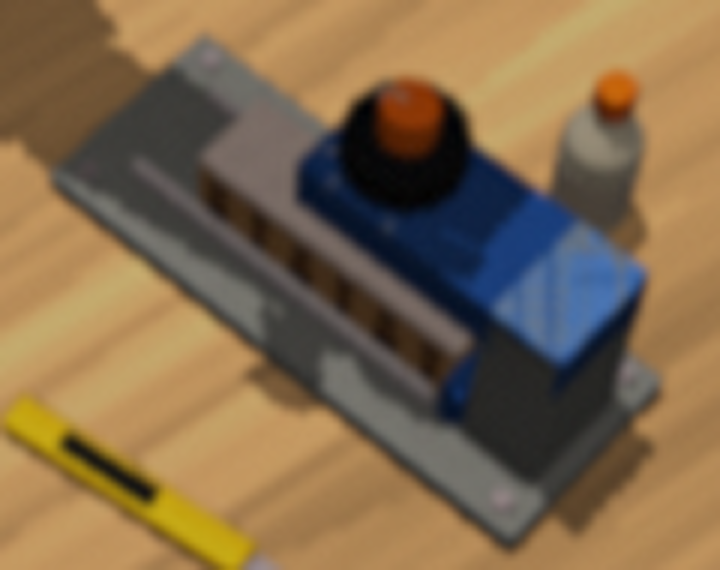

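```bash
python3 -m pendant '[{"x":0.7,"y":0,"z":0,"spin":0,"claw":85},{"x":0.8,"y":0,"z":0,"spin":0,"claw":85},{"x":0.61,"y":0,"z":0,"spin":0,"claw":85},{"x":0,"y":0,"z":0,"spin":-1,"claw":85},{"x":0,"y":0,"z":0,"spin":-1,"claw":85},{"x":0,"y":0,"z":0,"spin":-1,"claw":85},{"x":0,"y":0,"z":0,"spin":-1,"claw":85},{"x":0,"y":0,"z":0,"spin":-1,"claw":85},{"x":0,"y":0,"z":0,"spin":-1,"claw":85},{"x":0,"y":0,"z":0,"spin":-1,"claw":85}]'
python3 -m pendant '[{"x":0,"y":0,"z":0,"spin":-1,"claw":85},{"x":0,"y":0,"z":0,"spin":-1,"claw":85},{"x":0,"y":0,"z":0,"spin":-1,"claw":85},{"x":0,"y":0,"z":0,"spin":-1,"claw":85},{"x":0,"y":0,"z":0,"spin":-1,"claw":85},{"x":0,"y":0,"z":0,"spin":-1,"claw":85},{"x":0,"y":0,"z":0,"spin":-1,"claw":85},{"x":0,"y":0,"z":0,"spin":-1,"claw":85},{"x":0,"y":0,"z":0,"spin":0,"claw":85},{"x":0,"y":0,"z":0,"spin":0,"claw":85}]'
python3 -c "
from h import *
o=monitor.get_obs();print(o['ee_pos'],o['q'],o['tcp_rot'],o['wrist_torque'])
import math
y=o['tcp_rot'][2];dx,dy=.5914-o['ee_pos'][0],.1266-o['ee_pos'][1]
print('tx',(dx*math.cos(y)+dy*math.sin(y))/.04,'ty',(dx*math.sin(y)-dy*math.cos(y))/.04)"
```

```text
time: 7.6
ee_pos: [0.5913, 0.1262, 0.2718]
tcp_rot: [-3.141, 0.002, 0.827]
wrist_force: [-0.6, -0.0, 0.0]
finger_gap: 0.0855
grip_force: 0.0
time: 8.43
ee_pos: [0.5917, 0.1262, 0.272]
tcp_rot: [-3.14, 0.0, 1.519]
wrist_force: [0.7, -0.6, -0.4]
finger_gap: 0.085
grip_force: 0.0
[0.59169031 0.12618901 0.2720185 ] [ 0.03404528  0.54443375 -0.46745884  1.49088399  0.25631239  1.16871631
 -0.52835855] [-3.14027691e+00  4.91047721e-04  1.51854171e+00] [ 0.05482043 -0.01289151 -0.02670238]
tx 0.009881597595338994 ty -0.007784449174551
```

```bash
python3 -m pendant '[{"x":0,"y":0,"z":0.7,"spin":0,"claw":85},{"x":0,"y":0,"z":0.8,"spin":0,"claw":85},{"x":0,"y":0,"z":0.8,"spin":0,"claw":85},{"x":0,"y":0,"z":0.6,"spin":0,"claw":85},{"x":0,"y":0,"z":0.4,"spin":0,"claw":85},{"x":0,"y":0,"z":0,"spin":0,"claw":85},{"x":0,"y":0,"z":0,"spin":0,"claw":85}]'
python3 -c "
from h import *
o=monitor.get_obs();print(o['ee_pos'],o['wrist_torque'],o['wrist_force'])"
python3 -m pendant '[{"x":0,"y":0,"z":0,"spin":0,"claw":62},{"x":0,"y":0,"z":0,"spin":0,"claw":62},{"x":0,"y":0,"z":0,"spin":0,"claw":62},{"x":0,"y":0,"z":0,"spin":0,"claw":50},{"x":0,"y":0,"z":0,"spin":0,"claw":50},{"x":0,"y":0,"z":0,"spin":0,"claw":50},{"x":0,"y":0,"z":0,"spin":0,"claw":50}]' 40
python3 -c "
from h import *
o=monitor.get_obs();print(o['ee_pos'],o['wrist_torque'],o['wrist_force'],o['tcp_rot'])"
```

```text
time: 9.02
ee_pos: [0.5919, 0.1264, 0.14]
tcp_rot: [-3.14, 0.001, 1.52]
wrist_force: [-0.1, 0.5, 0.1]
finger_gap: 0.0852
grip_force: 0.0
[0.59189085 0.12642362 0.1399932 ] [-0.03432585  0.00212083  0.03999212] [-0.14831665  0.47655397  0.09934976]
time: 9.6
ee_pos: [0.5906, 0.1269, 0.1422]
tcp_rot: [-3.139, 0.001, 1.52]
wrist_force: [-5.1, 0.1, 6.2]
finger_gap: 0.0521
grip_force: 40.7
[0.59062631 0.12691208 0.14216088] [-0.11544753  1.17540524 -0.08961837] [-5.12502379  0.12510515  6.17394785] [-3.13868179e+00  6.44589517e-04  1.52044545e+00]
```

```bash
cat > rd.py <<'E'
from h import *
L=[]
o=monitor.get_obs();w0=o["wrist_torque"][2]
for _ in range(4):
    vision.snapshot("wrist");o=monitor.get_obs();L.append([o["tcp_rot"][2],o["wrist_torque"][2],o["joint_torque"][6],*o["wrist_force"],o["ee_pos"][2]])
L=np.array(L);print("t",round(o["time"],2),"yaw,Tz,q7T,F,z",L.mean(0).round(4).tolist(),"sdT",L[:,1].std().round(3),"T0",round(w0,3),"q7",round(o["q"][6],3),"gap",round(o["finger_gap"],4))
E
python3 -m pendant '[{"x":0.01,"y":-0.03,"z":-0.05,"spin":0,"claw":50},{"x":0,"y":0,"z":0,"spin":0,"claw":50}]' 60; python3 rd.py
python3 -m pendant '[{"x":0,"y":0,"z":0,"spin":0.5,"claw":50},{"x":0,"y":0,"z":0,"spin":0.5,"claw":50}]' |grep time; python3 rd.py
python3 -m pendant '[{"x":0,"y":0,"z":0,"spin":0.5,"claw":50},{"x":0,"y":0,"z":0,"spin":0.5,"claw":50}]' |grep time; python3 rd.py
python3 -m pendant '[{"x":0,"y":0,"z":0,"spin":0.5,"claw":50},{"x":0,"y":0,"z":0,"spin":0.5,"claw":50}]' |grep time; python3 rd.py
```

```text
time: 9.77
ee_pos: [0.5905, 0.1269, 0.1425]
tcp_rot: [-3.14, 0.0, 1.52]
wrist_force: [-0.1, 1.0, -0.9]
finger_gap: 0.0509
grip_force: 65.3
t 9.97 yaw,Tz,q7T,F,z [1.5204, -0.0767, 0.0566, -2.0092, -0.1232, 0.1035, 0.1425] sdT 0.025 T0 -0.011 q7 -0.598 gap 0.0511
time: 10.13
t 10.33 yaw,Tz,q7T,F,z [1.4325, -0.2529, 0.1658, -3.5002, -0.4156, 0.5094, 0.1425] sdT 0.052 T0 0.303 q7 -0.668 gap 0.0513
time: 10.5
t 10.7 yaw,Tz,q7T,F,z [1.346, -0.2465, 0.1617, -4.5427, -0.7238, 0.9438, 0.1425] sdT 0.035 T0 0.235 q7 -0.738 gap 0.0511
time: 10.87
t 11.07 yaw,Tz,q7T,F,z [1.2591, -0.2498, 0.1646, -5.1291, -0.6366, 1.6729, 0.1425] sdT 0.018 T0 0.249 q7 -0.808 gap 0.0512
```

```bash

python3 -m pendant '[{"x":0,"y":-0.04,"z":0,"spin":0.5,"claw":50},{"x":0,"y":0,"z":0,"spin":0.5,"claw":50}]' |grep time; python3 rd.py
python3 -m pendant '[{"x":0,"y":0,"z":0,"spin":0.5,"claw":50},{"x":0,"y":0,"z":0,"spin":0.5,"claw":50}]' |grep time; python3 rd.py
python3 -m pendant '[{"x":0,"y":0,"z":0,"spin":0.5,"claw":50},{"x":0,"y":0,"z":0,"spin":0.5,"claw":50}]' |grep time; python3 rd.py
python3 -m pendant '[{"x":0,"y":0,"z":0,"spin":0.5,"claw":50},{"x":0,"y":0,"z":0,"spin":0.5,"claw":50}]' |grep time; python3 rd.py
```

```text
time: 11.23
t 11.43 yaw,Tz,q7T,F,z [1.1715, -0.2137, 0.1424, -2.3553, -1.3154, -0.7613, 0.1425] sdT 0.065 T0 0.234 q7 -0.88 gap 0.0511
time: 11.6
t 11.8 yaw,Tz,q7T,F,z [1.0842, -0.2035, 0.153, -1.0463, -1.5362, -0.8073, 0.1425] sdT 0.045 T0 0.247 q7 -0.95 gap 0.0512
time: 11.97
t 12.17 yaw,Tz,q7T,F,z [0.9969, -0.2401, 0.1539, -0.3958, -1.8421, -2.0623, 0.1425] sdT 0.032 T0 0.274 q7 -1.02 gap 0.051
time: 12.33
t 12.53 yaw,Tz,q7T,F,z [0.9097, -0.2413, 0.1541, 0.222, -2.0781, -2.3582, 0.1425] sdT 0.05 T0 0.243 q7 -1.09 gap 0.0513
```

```bash

python3 -m pendant '[{"x":0,"y":0,"z":0,"spin":0.5,"claw":50},{"x":0,"y":0,"z":0,"spin":0.5,"claw":50}]' |grep time; python3 rd.py
python3 -m pendant '[{"x":0,"y":0,"z":0,"spin":0.5,"claw":50},{"x":0,"y":0,"z":0,"spin":0.5,"claw":50}]' |grep time; python3 rd.py
python3 -m pendant '[{"x":0,"y":0,"z":0,"spin":0.5,"claw":50},{"x":0,"y":0,"z":0,"spin":0.5,"claw":50}]' |grep time; python3 rd.py
```

```text
time: 12.7
t 12.9 yaw,Tz,q7T,F,z [0.8225, -0.2228, 0.1544, 1.0129, -2.9122, -2.8237, 0.1425] sdT 0.032 T0 0.263 q7 -1.16 gap 0.0515
time: 13.07
t 13.27 yaw,Tz,q7T,F,z [0.7352, -0.2266, 0.1547, 1.5943, -2.9094, -2.889, 0.1425] sdT 0.056 T0 0.211 q7 -1.229 gap 0.051
time: 13.43
t 13.63 yaw,Tz,q7T,F,z [0.648, -0.2183, 0.155, 2.5167, -3.4964, -4.0704, 0.1425] sdT 0.035 T0 0.256 q7 -1.299 gap 0.051
```

```bash

python3 -m pendant '[{"x":0,"y":0,"z":0,"spin":0.5,"claw":50},{"x":0,"y":0,"z":0,"spin":0.5,"claw":50}]' |grep time; python3 rd.py
python3 -m pendant '[{"x":0,"y":0,"z":0,"spin":0.5,"claw":50},{"x":0,"y":0,"z":0,"spin":0.5,"claw":50}]' |grep time; python3 rd.py
python3 -m pendant '[{"x":0,"y":0,"z":0,"spin":0.5,"claw":50},{"x":0,"y":0,"z":0,"spin":0.5,"claw":50}]' |grep time; python3 rd.py
```

```text
time: 13.8
t 14.0 yaw,Tz,q7T,F,z [0.5607, -0.2223, 0.1552, 3.2277, -3.6056, -4.2413, 0.1425] sdT 0.039 T0 0.257 q7 -1.368 gap 0.0511
time: 14.17
t 14.37 yaw,Tz,q7T,F,z [0.4734, -0.196, 0.1409, 2.9561, -3.6325, -4.6967, 0.1426] sdT 0.044 T0 0.256 q7 -1.438 gap 0.0517
time: 14.53
t 14.73 yaw,Tz,q7T,F,z [0.3863, -0.1763, 0.1127, 3.5685, -3.7579, -4.2433, 0.1426] sdT 0.045 T0 0.258 q7 -1.507 gap 0.0516
```

```bash

python3 -m pendant '[{"x":0,"y":0,"z":0,"spin":0.5,"claw":50},{"x":0,"y":0,"z":0,"spin":0.5,"claw":50}]' |grep time; python3 rd.py
python3 -m pendant '[{"x":0,"y":0,"z":0,"spin":0.5,"claw":50},{"x":0,"y":0,"z":0,"spin":0.5,"claw":50}]' |grep time; python3 rd.py
```

```text
time: 14.9
t 15.1 yaw,Tz,q7T,F,z [0.2993, -0.15, 0.0821, 3.0184, -3.7603, -4.489, 0.1425] sdT 0.07 T0 0.329 q7 -1.576 gap 0.0513
time: 15.27
t 15.47 yaw,Tz,q7T,F,z [0.2122, -0.1191, 0.0513, 3.4647, -3.9041, -4.7034, 0.1426] sdT 0.078 T0 0.338 q7 -1.646 gap 0.0509
```

```bash

python3 -m pendant '[{"x":0,"y":0,"z":0,"spin":0.4,"claw":50}]' |grep time; python3 rd.py
```

```text
time: 15.55
t 15.75 yaw,Tz,q7T,F,z [0.1781, 0.0015, -0.0493, 3.1716, -3.8122, -4.2457, 0.1425] sdT 0.04 T0 0.383 q7 -1.673 gap 0.0512
```

```bash

python3 -m pendant '[{"x":0,"y":0,"z":0,"spin":0,"claw":60},{"x":0,"y":0,"z":0,"spin":0,"claw":70},{"x":0,"y":0,"z":0,"spin":0,"claw":85},{"x":0,"y":0,"z":0,"spin":0,"claw":85},{"x":0,"y":0,"z":0,"spin":0,"claw":85},{"x":0,"y":0,"z":-0.5,"spin":0,"claw":85},{"x":0,"y":0,"z":-0.8,"spin":0,"claw":85},{"x":0,"y":0,"z":-0.9,"spin":0,"claw":85},{"x":0,"y":0,"z":-0.9,"spin":0,"claw":85},{"x":0,"y":0,"z":-0.2,"spin":0,"claw":85}]'
python3 -m pendant '[{"x":-0.5,"y":0,"z":0,"spin":0,"claw":85},{"x":-0.9,"y":0,"z":0,"spin":0,"claw":85},{"x":-0.6,"y":0,"z":0,"spin":0,"claw":85},{"x":-0.1,"y":0,"z":0,"spin":0,"claw":85},{"x":0,"y":0,"z":0,"spin":0,"claw":85},{"x":0,"y":0,"z":0,"spin":0,"claw":85}]'
python3 - <<'E'
from h import *
im=vision.snapshot("wrist")[:,:,::-1];cv2.imwrite("pics/w4.png",np.hstack([im[0:300,150:400],cv2.imread("pics/w3.png")[0:300,150:400]]))
E
```

```text
time: 16.58
ee_pos: [0.5927, 0.1289, 0.2817]
tcp_rot: [-3.14, -0.013, 0.177]
wrist_force: [1.7, 1.0, 0.8]
finger_gap: 0.0853
grip_force: 0.0
time: 17.08
ee_pos: [0.5078, 0.1131, 0.275]
tcp_rot: [-3.141, -0.002, 0.177]
wrist_force: [0.3, -0.2, 0.4]
finger_gap: 0.0849
grip_force: 0.0
```

View pics/w4.png

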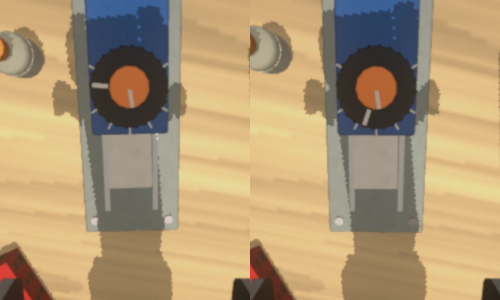

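```bash
python3 -c "
from cell import env
print(env.finish_job())"
```

```text
the job is handed in; nothing more can be done
None
```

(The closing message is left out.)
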